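# Read the inventory tag of the round stool

### The arm

A 7-joint arm with a two-finger parallel gripper is mounted at the origin on the work surface. World frame = base frame: x ahead of the robot, y to its left, z up, the work surface at z = 0. Lengths are in mm, angles in rad, forces in N, time in s.
With the tool pointing down it reaches from about 350 to 900 mm from the base axis. Payload 8.1 kg.
Tool frame: the origin (TCP) lies at the very end of the fingers, on their centre line; the grasp point (between the pads) lies 19 mm behind it (grip_depth is the distance from the TCP to the grasp point, in mm); z points along the fingers, y is the line along which they close (so a half turn about z gives the same grasp; the last joint's range is limited). The gripper opens to 92 mm and grips with 3 to 60 N. Pads are 19 mm wide; open, the fingers measure 130 mm over their backs; the gripper's body (75 mm by 190 mm) begins 47 mm behind the grasp point.
Start: joints at [1.056, 0.434, 0.025, 1.573, -0.012, 1.134, -0.075], TCP at [250.141, -572.776, 192.142] pointing down, gripper open.
Joint ranges: [-2.62, 2.62], [-0.44, 2.09], [-1.27, 1.32], [0.08, 2.57], [-1.32, 4.46], [0.12, 2], [-2.74, 2.74]. Speed limits (rad/s): [2.22, 2.22, 3.01, 3.01, 3.14, 3.14, 3.14].

### API

Orientations are given as a rotation vector (axis times angle).
In Python, from plant import state, snapshot, close_job, grip_depth gives the robot as it stands.
- The arm moves only by the tool arm_command, never from a script. Its argument "steps" is a list that holds one entry, the list of rows, each a list of 6 numbers: the shift along the tool's x, y, z in m, then the turn, a rotation vector about the tool's x, y, z in degrees. A call has 1 to 10 rows; each row shifts and turns the commanded pose from where the row before left it, along the tool's axes as they then stand; what a row does not reach is not made up. A row lasts 1/10 s, in which the tool goes at most 50 mm and 8.59 degrees, less where a joint would pass 70% of its speed; a pose out of reach is approached as far as the arm can. A call is refused whole if a number of a shift passes 0.05 or a number of a turn 8.59, either way. A call with a gripper value outside its range is refused whole. "gripper" is the closure, from 0 (fully open) to 1 (shut), set as the call begins (left out, the last holds). The fingers move at their own pace and stop on an object; the grip force is fixed at half the most. Time passes only in rows, so rows that do not move let the fingers close. It gives the time, the measured TCP pose, the force, the opening and the grip force at its end, in the units of the state.
- state(): the state, without advancing time (a new reading comes with each control period).
- snapshot(name): name is "scene" or "top" or "wrist"; returns a dict with "image" (480x640x3 uint8, red, green, blue), "fx", "fy", "cx", "cy" (pixels), "k1" (the pictures are not rectified: a ray, as slopes to the right and down, at radius r is drawn at 1 + k1 r^2 times it, then the intrinsics apply), "camera_from_world" (4x4, takes a point from world to camera coordinates). Camera axes: x right, y up, looking along -z (the intrinsics and any distortion apply to the point x, -y, -z); pixel columns grow to the right and rows downward; lengths in mm; the calibration is good to about 2 mm. A picture is of the moment at which its call begins. There is no depth.
- close_job(): hands the job in; it is judged then, once.
The state is a dict: "clock": time; "joint_positions": joint angles; "joint_velocities": joint speeds; "joint_torque": joint torques, N m; "tool_pos": TCP position; "tcp_rot": TCP orientation; "wrist_force": force on the tool from outside, world axes, zero at the start; "wrist_torque": the same for the moment, N m; "width": finger opening in mm; "gripper_force": force on a finger pad.
Only numpy, scipy, OpenCV 4.12 (cv2) and the standard library are available. Lean on these libraries where they do the work, as an engineer would, in place of code of your own. Each camera call takes 0.05 s, during which the arm holds its last target. There are 200 camera calls.

### The job

The carved things of this courtyard shrine are being listed. Take the handheld code reader from its pad, point its underside straight down at the paper tag on the small round stool, about 7 cm above the tag, and hold it still there for two seconds. Then stand the reader upright near the middle of its pad again without dropping it and let go; do not stop to read the oblong stool's tag, and do not shift either stool.

Things in the scene. Friction and masses are not known exactly. Their poses are not given: they have to be found in the camera images.
- reader_grip (a point): Black code reader standing upright on the pad, 110 mm tall, about 0.25 kg: head 56 x 46 mm, 45 mm tall, below; upright handle 44 (its x) by 32 mm (its y), 65 mm tall, above. It reads straight down from the centre of its flat underside. The point lies on its axis in the handle, 80 mm above the underside, 30 mm below the top; z points up the handle. Grip across y (32 mm).
- round_tag (a point): The tag to read: flat white paper with a black square dot code, 56 x 44 mm, stuck on the small round stool of dark wood (seat 126 mm across, 75 mm high, loose, about 0.6 kg). The point is the centre of the tag's face, 76 mm above the ledge, 22 mm from the middle of the seat along its +x; z points up. Any turn of the reader about its own axis will do.
- oblong_tag (a point): The wrong tag, just like the other, on the oblong stool of the same dark wood (seat 140 mm in x by 90 mm in y, 75 mm high, loose). The point is the centre of the tag's face, 76 mm above the ledge, 28 mm from the middle of the seat along its +x; z points up. The two stools may have changed places.
- pad_top (a point): The reader's pad: grey plate with a dark rubber inlay, 130 mm (x) by 110 mm (y), 12 mm thick, fixed to the ledge. The point is the middle of its top face, 12 mm above the ledge; z points up. The reader stands on it at the start and is to stand on it at the end, at any turn.
Mind the look-alikes: they are no part of the job. Leave any yellow look-alike of the part that bears reader_grip alone. What is shaped like the part that bears round_tag but blue is not meant.

How it is judged (in metres and radians):
On the way:
1. the reader is held still, pointing straight at the round stool's tag from 30 to 120 mm above it (x of round_tag in the frame of reader_grip between -0.016 and 0.016 m and y of round_tag in the frame of reader_grip between -0.016 and 0.016 m and z of round_tag in the frame of reader_grip between -0.2 and -0.11 m and angle between the z axis of reader_grip and the z axis of round_tag, either way round below 0.21 rad and linear speed of reader below 0.04 m/s), for 1.2 s.
At the end, for the whole second after the job is handed in: The reader has pointed within 16 mm (along and across) and 12 degrees at the round stool's tag, its underside 30 to 120 mm above it, still (under 40 mm/s) for at least 1.2 s; it now stands upright (within 6 degrees) and at rest on its pad, its axis within 30 mm of the pad's middle, let go (horizontal distance between reader_grip and pad_top below 0.03 m and z of reader_grip in the frame of pad_top between 0.074 and 0.086 m and angle between reader_grip's own z axis and vertical below 0.1 rad and linear speed of reader below 0.02 m/s); the robot touches nothing.
It fails at once if the reader stops over the oblong stool's tag, pointing at it from close (x of oblong_tag in the frame of reader_grip between -0.016 and 0.016 m and y of oblong_tag in the frame of reader_grip between -0.016 and 0.016 m and z of oblong_tag in the frame of reader_grip between -0.18 and -0.08 m and linear speed of reader below 0.01 m/s).
It fails at once if a stool is shifted by more than 20 mm (distance of any of round_tag, oblong_tag from where it was at the start of the episode above 0.02 m).
It fails at once if the reader is dropped (falls unheld, faster than 0.5 m/s) (contact force between the fingers and reader below 0.05 N and linear speed of reader above 0.5 m/s).
It also fails if it takes over 61 s, if anything falls off the work surface, if the arm or the gripper's body presses on something with over 40 N, if the wrist force passes 120 N, or if a joint passes its speed limit or range.

## Working session

There is one attempt and no reset: what is moved stays moved. The work goes in short steps, Python scripts to look and compute and a tool call to move; the robot and the scene stay as the last step left them, time stands still between calls to the robot, and variables do not carry over. Pictures are saved under pics/ and viewed, at most 10 in all, crops included, and the job is handed in when it is done.

Besides the shell and the picture viewer there is one more tool, called after "Request:" as name(argument=value, ...), one argument or row to a line, values as JSON. arm_command: Moves the arm, as the interface text tells. Its arguments: {"type":"object","properties":{"steps":{"type":"array","items":{"type":"array","items":{"type":"array","items":{"type":"number"}}}},"gripper":{"type":"number"}},"required":["steps"]}

```bash
mkdir -p pics
cat > h.py <<'E'
import numpy as np, cv2
from plant import state, snapshot, close_job, grip_depth
def snap(n,f):
    s=snapshot(n); cv2.imwrite(f'pics/{f}.png',s['image'][:,:,::-1]); np.save(f'pics/{f}.npy',{k:s[k] for k in s},allow_pickle=True); return s
def load(f): return np.load(f'pics/{f}.npy',allow_pickle=True).item()
def pix2z(s,u,v,z):
    d=cv2.undistortPoints(np.array([[[u,v]]],float),np.array([[s['fx'],0,s['cx']],[0,s['fy'],s['cy']],[0,0,1]]),np.array([s['k1'],0,0,0.]))[0,0]
    T=np.linalg.inv(np.array(s['camera_from_world'])); o=T[:3,3]; r=T[:3,:3]@np.array([d[0],-d[1],-1])
    return o+r*(z-o[2])/r[2]
E
python3 - <<'E'
from h import *
a=snap('scene','scene0');b=snap('top','top0')
print(state(),grip_depth)
for s in(a,b): print(np.linalg.inv(s['camera_from_world']).round(2),s['fx'],s['k1'])
E
```

```text
{'clock': 0.1, 'joint_positions': array([ 1.05637446,  0.43516067,  0.02499583,  1.57401099, -0.01159591,
        1.13401849, -0.07510538]), 'joint_velocities': array([ 0.00013035, -0.0031668 , -0.00093485, -0.00199763,  0.00081617,
       -0.00046056,  0.00038514]), 'joint_torque': array([ 4.39105599e-03, -6.69125319e+01,  9.88995619e-01, -3.15144968e+01,
       -6.03414397e-02,  3.74777592e-02,  1.20555874e-04]), 'tool_pos': array([ 249.89963438, -572.29912838,  191.41729827]), 'tcp_rot': array([-3.07390099e+00, -6.41900111e-01,  6.86703263e-04]), 'wrist_force': array([ 0.37377271, -0.59065651, -0.53237693]), 'wrist_torque': array([0.02973756, 0.01195028, 0.01347471]), 'gripper_force': 0.0, 'width': 91.62374696640687} 18.8
[[ 2.8000e-01 -7.8000e-01  5.6000e-01  8.9346e+02]
 [ 9.6000e-01  2.2000e-01 -1.7000e-01 -1.5255e+02]
 [ 0.0000e+00  5.9000e-01  8.1000e-01  7.2048e+02]
 [ 0.0000e+00  0.0000e+00  0.0000e+00  1.0000e+00]] 439.0418957445961 -0.04687346959779167
[[-2.00000e-02  9.90000e-01 -1.60000e-01  2.96370e+02]
 [-1.00000e+00 -3.00000e-02 -3.00000e-02 -4.25800e+01]
 [-3.00000e-02  1.60000e-01  9.90000e-01  1.03069e+03]
 [ 0.00000e+00  0.00000e+00  0.00000e+00  1.00000e+00]] 473.9758097882521 0.04298867949857816
```

View pics/top0.png

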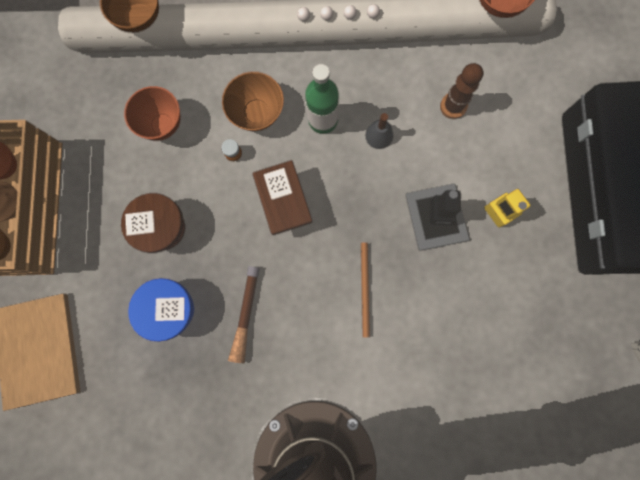

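View pics/scene0.png

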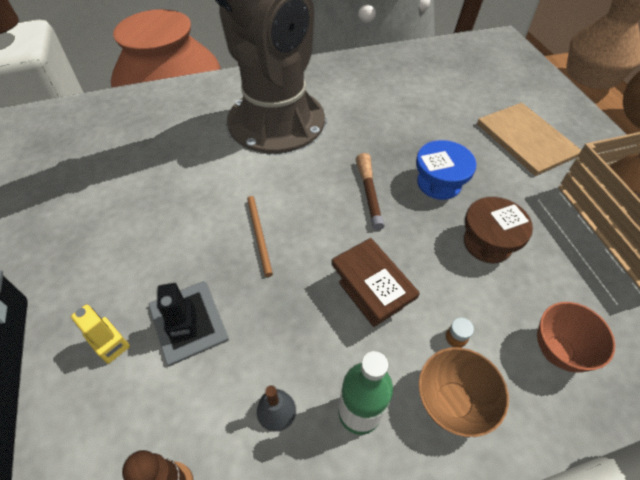

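Top view: the black reader on its pad is at about (445,208), with the yellow look-alike at (508,208). The dark round stool's tag is at (140,223), the blue look-alike stool at (160,310), and the oblong stool's tag at (278,183). The targets are the black reader and the dark round stool, because the descriptions say black and dark wood. I'll confirm both in an enlarged crop.

Run:
```python
from h import *
a=load('scene0')['image'][:,:,::-1];b=load('top0')['image'][:,:,::-1]
def c(im,u,v,w=100,h=75): return cv2.resize(im[v:v+h,u:u+w],(400,300),interpolation=cv2.INTER_CUBIC)
cv2.imwrite('pics/crop0.png',np.vstack([np.hstack([c(b,395,178),c(b,110,188)]),np.hstack([c(a,140,283),c(a,450,190)])]))
s=load('top0');print('tag',pix2z(s,140,223,76),'scene',pix2z(load('scene0'),509.5,217,76))
```

```text
tag [492.77447423 347.92680368  76.        ] scene [495.43537901 347.59010657  76.        ]
```

View pics/crop0.png

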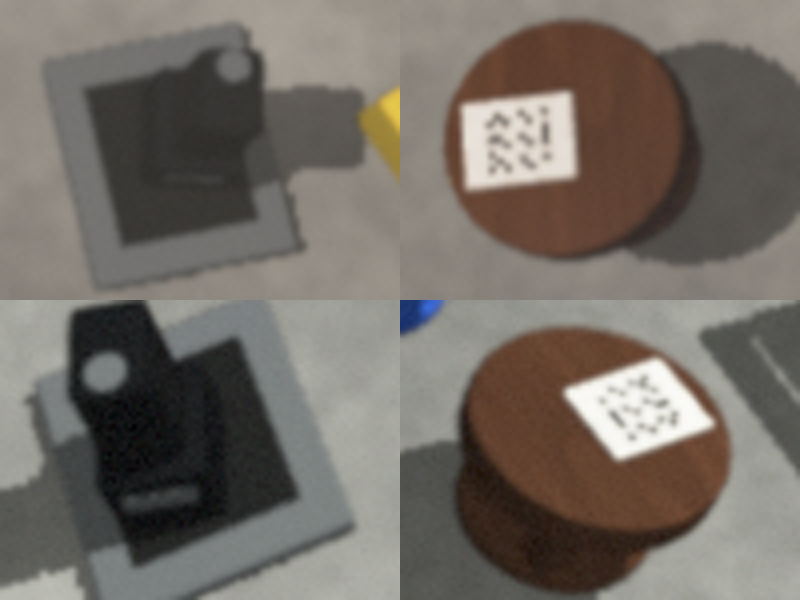

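The crop confirms the black reader on the grey pad and the dark brown round stool. Top and scene agree on the tag to about 3 mm, near (494, 348). Next I'll locate the pad and reader, and where the wrist camera sits.

Run:
```python
from h import *
from scipy.spatial.transform import Rotation as R
s=load('top0');c=load('scene0')
P=[pix2z(s,395+u/4,178+v/4,12)[:2] for u,v in[(43,62),(240,22),(300,248),(98,288)]]
print(np.round(P),np.mean(P,0))
for z in(90,100,110,120): print(z,pix2z(s,395+235/4,178+65/4,z).round(),pix2z(c,140+105/4,283+71/4,z).round())
print('oblong',pix2z(s,278,183,76).round())
st=state();w=snap('wrist','w0');W=np.linalg.inv(w['camera_from_world']);Rt=R.from_rotvec(st['tcp_rot']).as_matrix()
print(Rt.round(3)); print('cam in tool',Rt.T@(W[:3,3]-st['tool_pos']),(Rt.T@W[:3,:3]).round(2),w['fx'])
# brightened crops
def b(im,u,v,w=80,h=80):
    x=im[v:v+h,u:u+w,::-1].astype(float); return np.clip(255*(x/255)**.45,0,255).astype(np.uint8)
cv2.imwrite('pics/crop1.png',cv2.resize(np.hstack([b(s['image'],400,178),b(c['image'],145,280)]),(800,400),interpolation=cv2.INTER_CUBIC))
```

```text
[[ 555. -212.]
 [ 574. -320.]
 [ 448. -343.]
 [ 430. -235.]] [ 501.8633751  -277.46426402]
90 [ 531. -295.   90.] [ 504. -292.   90.]
100 [ 528. -292.  100.] [ 510. -289.  100.]
110 [ 526. -289.  110.] [ 516. -287.  110.]
120 [ 523. -287.  120.] [ 522. -285.  120.]
oblong [570.  62.  76.]
[[ 0.916  0.4   -0.001]
 [ 0.4   -0.916  0.001]
 [-0.    -0.001 -1.   ]]
cam in tool [ 7.33737342e+01 -2.20356522e-02 -1.92097874e+02] [[-0.    0.96  0.27]
 [ 1.    0.   -0.  ]
 [-0.    0.27 -0.96]] 418.2643601593546
```

View pics/crop1.png

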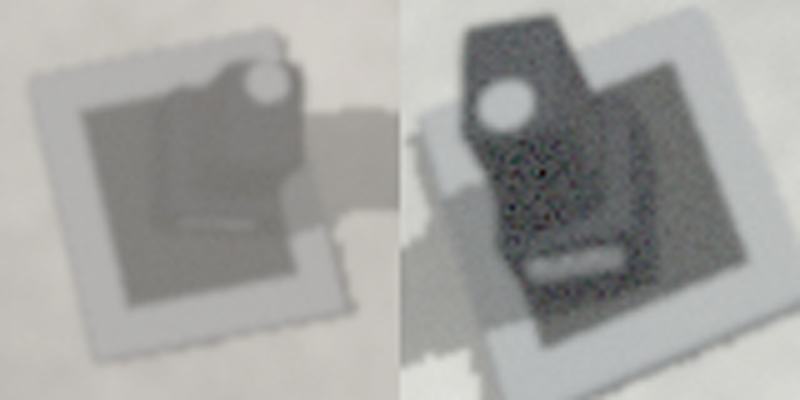

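Request:
arm_command(
  steps=[
    [[0, 0, -0.035, 0, 0, 0], [0.02, -0.01, -0.035, 0, 0, 0], [0.04, -0.019, 0, 0, 0, 0], [0.04, -0.019, 0, 0, 0, 0], [0.04, -0.019, 0, 0, 0, 0], [0.04, -0.019, 0, 0, 0, 0], [0.04, -0.019, 0, 0, 0, 0], [0.04, -0.019, 0, 0, 0, 0], [0.04, -0.019, 0, 0, 0, 0], [0.03, -0.015, 0, 0, 0, 0]],
  ],
  gripper=0,
)

```text
clock: 1.15
tool_pos: [491.0, -293.0, 262.0]
tcp_rot: [-3.074, -0.646, -0.001]
wrist_force: [-0.7, -0.8, -0.1]
width: 91.7
gripper_force: 0.0
```

Request:
arm_command(
  steps=[
    [[0.02, -0.005, 0, 0, 0, 7], [0, 0, 0, 0, 0, 6], [0, 0, 0, 0, 0, 0], [0, 0, 0, 0, 0, 0]],
  ],
)

```text
clock: 1.55
tool_pos: [505.2, -283.7, 261.9]
tcp_rot: [3.128, 0.294, -0.001]
wrist_force: [0.3, 0.1, 0.7]
width: 91.7
gripper_force: 0.0
```

Run:
```python
from h import *
w=snap('wrist','w1')
st=state();print(st['clock'],st['tool_pos'],st['tcp_rot'])
x=w['image'][:,:,::-1]; cv2.imwrite('pics/w1b.png',np.clip(255*(x/255.)**.45,0,255).astype(np.uint8))
```

```text
1.6 [ 505.10154022 -283.89106215  261.99851332] [ 3.12775135e+00  2.92901287e-01 -8.37823156e-04]
```

View pics/w1b.png

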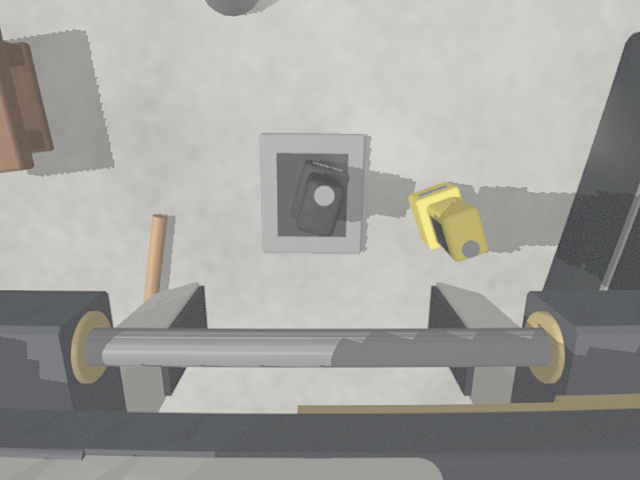

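The wrist view shows the pad at about columns 261–366, rows 134–252. The black reader is at about (321,198), turned a little relative to the pad, and the yellow look-alike is at (455,225). I'll zoom in for the reader's turn.

Run:
```python
from h import *
x=load('w1')['image'][143:253,260:370,::-1]
cv2.imwrite('pics/w1c.png',cv2.resize(np.clip(255*(x/255.)**.35*1.3-70,0,255).astype(np.uint8),(594,594),interpolation=cv2.INTER_CUBIC))
```

```text
(no output)
```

View pics/w1c.png

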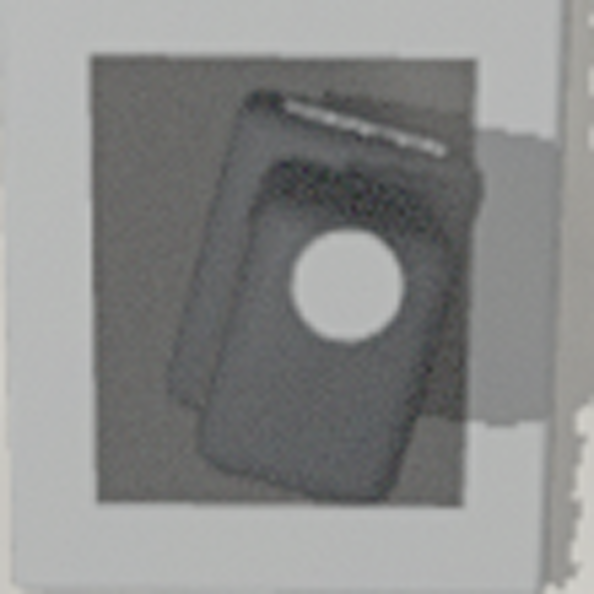

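Run:
```python
from h import *
s=load('w1'); p=lambda u,v,z: pix2z(s,260+u/5.4,143+v/5.4,z)[:2]
c=p(324,358,122);print('reader',c)
def ang(a,b,z): d=p(*b,z)-p(*a,z);return np.degrees(np.arctan2(d[1],d[0])),np.hypot(*d)
print(ang((388,490),(452,250),122),ang((203,440),(245,230),122),ang((170,390),(240,105),57),ang((285,103),(443,150),30),ang((215,465),(375,502),122))
print('width',p(220,360,122)-p(422,360,122))
P=[pix2z(s,u,v,12)[:2] for u,v in[(261,134),(364,134),(361,252),(263,252)]]
print(np.mean(P,0),P)
t=state();print(np.degrees(2*np.arctan2(t['tcp_rot'][1],t['tcp_rot'][0])))
```

```text
reader [ 512.63194958 -284.28615074]
(np.float64(-3.277546415823276), np.float64(37.74074061263413)) (np.float64(-0.9948854179651586), np.float64(32.44926417580129)) (np.float64(-3.6805971844403533), np.float64(52.19554104977564)) (np.float64(-95.69213693740132), np.float64(30.681325766760732)) (np.float64(-92.74131535230283), np.float64(24.95652564715705))
width [-5.60727207 29.68138407]
[ 504.7734112  -278.10623249] [array([ 557.35288345, -214.78123696]), array([ 576.97852031, -318.79732172]), array([ 452.43927875, -342.68025666]), array([ 432.32296232, -236.16611464])]
10.699832079143
```

Request:
arm_command(
  steps=[
    [[0.007, 0.002, 0, 0, 0, 7], [0, 0, 0, 0, 0, 7], [0, 0, 0.03, 0, 0, 0], [0, 0, 0.03, 0, 0, 0], [0, 0, 0.03, 0, 0, 0], [0, 0, 0.03, 0, 0, 0], [0, 0, 0.03, 0, 0, 0], [0, 0, 0.02, 0, 0, 0], [0, 0, 0.01, 0, 0, 0], [0, 0, 0.009, 0, 0, 0]],
  ],
)

```text
clock: 2.6
tool_pos: [512.7, -284.6, 72.8]
tcp_rot: [3.14, -0.093, -0.0]
wrist_force: [-0.1, 0.2, 0.6]
width: 91.8
gripper_force: 0.0
```

Request:
arm_command(
  steps=[
    [[0, 0, 0, 0, 0, 0], [0, 0, 0, 0, 0, 0], [0, 0, 0, 0, 0, 0], [0, 0, 0, 0, 0, 0], [0, 0, 0, 0, 0, 0], [0, 0, 0, 0, 0, 0], [0, 0, 0, 0, 0, 0], [0, 0, 0, 0, 0, 0]],
  ],
  gripper=1,
)

```text
clock: 3.4
tool_pos: [512.9, -284.0, 73.2]
tcp_rot: [3.14, -0.093, -0.0]
wrist_force: [0.1, -0.8, 0.7]
width: 32.4
gripper_force: 0.5
```

Request:
arm_command(
  steps=[
    [[0, 0, 0, 0, 0, 0], [0, 0, 0, 0, 0, 0], [0, 0, 0, 0, 0, 0], [0, 0, 0, 0, 0, 0]],
  ],
)

```text
clock: 3.8
tool_pos: [513.0, -284.1, 73.2]
tcp_rot: [3.14, -0.094, 0.0]
wrist_force: [0.6, -0.2, 1.1]
width: 31.6
gripper_force: 29.8
```

Request:
arm_command(
  steps=[
    [[0, 0, -0.01, 0, 0, 0], [0, 0, -0.02, 0, 0, 0], [0, 0, -0.03, 0, 0, 0], [0, 0, -0.03, 0, 0, 0], [0, 0, -0.03, 0, 0, 0], [0, 0, -0.03, 0, 0, 0], [0, 0, -0.02, 0, 0, 0], [0, 0, -0.01, 0, 0, 0], [0, 0, 0, 0, 0, 0], [0, 0, 0, 0, 0, 0]],
  ],
)

```text
clock: 4.8
tool_pos: [512.3, -283.7, 252.1]
tcp_rot: [-3.14, 0.093, 0.002]
wrist_force: [-0.3, -0.5, -3.5]
width: 32.0
gripper_force: 29.8
```

Run:
```python
from h import *
w=snap('wrist','w2');a=snap('scene','s2')
x=np.hstack([cv2.resize(w['image'],(400,300)),cv2.resize(a['image'],(400,300))])[:,:,::-1]; cv2.imwrite('pics/c2.png',np.clip(255*(x/255.)**.45,0,255).astype(np.uint8))
```

```text
(no output)
```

View pics/c2.png

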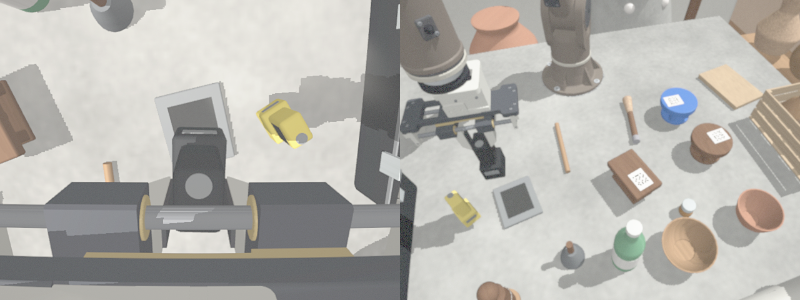

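The reader is held upright: lifted clear of the pad, about 3 N of load, opening 32 mm. Now I'll carry it to the round stool.

Request:
arm_command(
  steps=[
    [[-0.001, -0.01, 0, 0, 0, 0], [-0.002, -0.02, 0, 0, 0, 0], [-0.003, -0.035, 0, 0, 0, 0], [-0.004, -0.04, 0, 0, 0, 0], [-0.004, -0.04, 0, 0, 0, 0], [-0.004, -0.04, 0, 0, 0, 0], [-0.004, -0.04, 0, 0, 0, 0], [-0.004, -0.04, 0, 0, 0, 0], [-0.004, -0.04, 0, 0, 0, 0], [-0.004, -0.04, 0, 0, 0, 0]],
  ],
)

```text
clock: 5.9
tool_pos: [498.4, 64.6, 252.7]
tcp_rot: [3.14, -0.093, -0.001]
wrist_force: [1.2, 0.3, -2.5]
width: 31.5
gripper_force: 29.8
```

Request:
arm_command(
  steps=[
    [[-0.003, -0.04, 0, 0, 0, 0], [-0.003, -0.04, 0, 0, 0, 0], [-0.003, -0.04, 0, 0, 0, 0], [-0.003, -0.04, 0, 0, 0, 0], [-0.003, -0.035, 0, 0, 0, 0], [-0.003, -0.03, 0.01, 0, 0, 0], [-0.002, -0.025, 0.01, 0, 0, 0], [-0.001, -0.02, 0.01, 0, 0, 0], [0, -0.01, 0.01, 0, 0, 0], [0, -0.005, 0.005, 0, 0, 0]],
  ],
)

```text
clock: 6.9
tool_pos: [494.4, 348.7, 206.5]
tcp_rot: [3.139, -0.091, -0.003]
wrist_force: [0.3, -0.4, -3.4]
width: 31.7
gripper_force: 29.8
```

Run:
```python
from h import *
w=snap('wrist','w3');a=snap('scene','s3')
st=state();print(st['clock'],st['tool_pos'],st['tcp_rot'],st['width'])
cv2.imwrite('pics/c3.png',np.hstack([cv2.resize(w['image'],(400,300)),cv2.resize(a['image'][110:310,350:620],(400,300))])[:,:,::-1])
```

```text
7.0 [494.93276214 347.65132207 206.95518536] [ 3.13867455e+00 -9.30283768e-02 -2.42760397e-03] 31.838302566941085
```

View pics/c3.png

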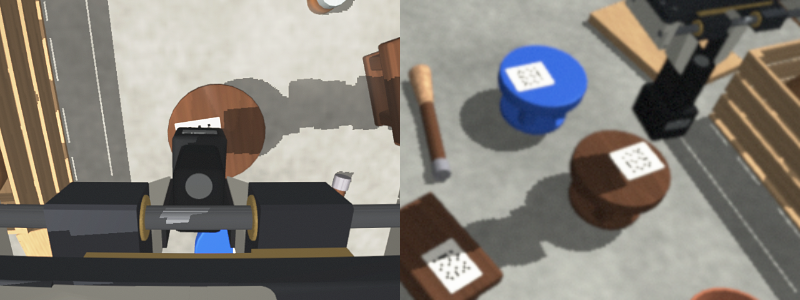

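The reader sits over the dark round stool's tag. The wrist view shows the tag peeking out at the reader's front edge, and the stool has not moved. I'll hold it there for over 2 s.

Request:
arm_command(
  steps=[
    [[0, 0, 0, 0, 0, 0], [0, 0, 0, 0, 0, 0], [0, 0, 0, 0, 0, 0], [0, 0, 0, 0, 0, 0], [0, 0, 0, 0, 0, 0], [0, 0, 0, 0, 0, 0], [0, 0, 0, 0, 0, 0], [0, 0, 0, 0, 0, 0], [0, 0, 0, 0, 0, 0], [0, 0, 0, 0, 0, 0]],
  ],
)

```text
clock: 8.0
tool_pos: [495.5, 348.1, 208.1]
tcp_rot: [3.14, -0.093, 0.0]
wrist_force: [-0.0, 1.1, -3.5]
width: 31.8
gripper_force: 29.8
```

Request:
arm_command(
  steps=[
    [[0, 0, 0, 0, 0, 0], [0, 0, 0, 0, 0, 0], [0, 0, 0, 0, 0, 0], [0, 0, 0, 0, 0, 0], [0, 0, 0, 0, 0, 0], [0, 0, 0, 0, 0, 0], [0, 0, 0, 0, 0, 0], [0, 0, 0, 0, 0, 0], [0, 0, 0, 0, 0, 0], [0, 0, 0, 0, 0, 0]],
  ],
)

```text
clock: 9.0
tool_pos: [495.5, 348.2, 208.1]
tcp_rot: [3.14, -0.093, 0.0]
wrist_force: [0.6, -0.0, -2.1]
width: 31.6
gripper_force: 29.8
```

Request:
arm_command(
  steps=[
    [[0, 0, 0, 0, 0, 0], [0, 0, 0, 0, 0, 0], [0, 0, 0, 0, 0, 0]],
  ],
)

```text
clock: 9.3
tool_pos: [495.5, 348.1, 208.1]
tcp_rot: [3.14, -0.093, 0.0]
wrist_force: [0.2, 0.5, -2.3]
width: 31.5
gripper_force: 29.8
```

Now back to just above the pad's middle.

Request:
arm_command(
  steps=[
    [[0, 0.005, -0.015, 0, 0, 0], [0, 0.015, -0.015, 0, 0, 0], [0.003, 0.03, -0.015, 0, 0, 0], [0.003, 0.04, 0, 0, 0, 0], [0.003, 0.04, 0, 0, 0, 0], [0.003, 0.04, 0, 0, 0, 0], [0.003, 0.04, 0, 0, 0, 0], [0.003, 0.04, 0, 0, 0, 0], [0.003, 0.04, 0, 0, 0, 0], [0.003, 0.04, 0, 0, 0, 0]],
  ],
)

```text
clock: 10.3
tool_pos: [499.6, 14.7, 255.1]
tcp_rot: [3.14, -0.095, 0.004]
wrist_force: [0.9, -0.1, -3.4]
width: 31.6
gripper_force: 29.8
```

Request:
arm_command(
  steps=[
    [[0.003, 0.04, 0, 0, 0, 0], [0.003, 0.04, 0, 0, 0, 0], [0.003, 0.04, 0, 0, 0, 0], [0.003, 0.04, 0, 0, 0, 0], [0.003, 0.04, 0, 0, 0, 0], [0.003, 0.035, 0, 0, 0, 0], [0.003, 0.03, 0, 0, 0, 0], [0.002, 0.02, 0, 0, 0, 0], [0, 0.01, 0, 0, 0, 0], [0, 0, 0, 0, 0, 0]],
  ],
)

```text
clock: 11.3
tool_pos: [504.4, -280.3, 254.1]
tcp_rot: [3.139, -0.098, 0.001]
wrist_force: [-0.1, 0.1, -3.7]
width: 31.9
gripper_force: 29.8
```

Request:
arm_command(
  steps=[
    [[0, 0, 0.02, 0, 0, 0], [0, 0, 0.03, 0, 0, 0], [0, 0, 0.03, 0, 0, 0], [0, 0, 0.03, 0, 0, 0], [0, 0, 0.03, 0, 0, 0], [0, 0, 0.015, 0, 0, 0], [0, 0, 0.01, 0, 0, 0], [0, 0, 0, 0, 0, 0], [0, 0, 0, 0, 0, 0]],
  ],
)

```text
clock: 12.2
tool_pos: [505.9, -278.2, 89.2]
tcp_rot: [3.14, -0.092, 0.002]
wrist_force: [-0.0, -0.1, -3.4]
width: 31.9
gripper_force: 29.8
```

Request:
arm_command(
  steps=[
    [[0, 0, 0.005, 0, 0, 0], [0, 0, 0.004, 0, 0, 0], [0, 0, 0.002, 0, 0, 0], [0, 0, 0.002, 0, 0, 0], [0, 0, 0.001, 0, 0, 0], [0, 0, 0.001, 0, 0, 0], [0, 0, 0, 0, 0, 0], [0, 0, 0, 0, 0, 0]],
  ],
)

```text
clock: 13.0
tool_pos: [505.3, -278.6, 73.2]
tcp_rot: [3.14, -0.093, 0.0]
wrist_force: [0.7, 0.3, -3.1]
width: 31.7
gripper_force: 29.8
```

Request:
arm_command(
  steps=[
    [[0, 0, 0.0005, 0, 0, 0], [0, 0, 0, 0, 0, 0], [0, 0, 0, 0, 0, 0]],
  ],
)

```text
clock: 13.3
tool_pos: [505.5, -278.7, 73.1]
tcp_rot: [3.14, -0.094, 0.001]
wrist_force: [-1.7, 0.5, 4.7]
width: 31.7
gripper_force: 29.8
```

Contact: the wrist force went from -3.1 to +4.7 N. Releasing, then straight up.

Request:
arm_command(
  steps=[
    [[0, 0, 0, 0, 0, 0], [0, 0, 0, 0, 0, 0], [0, 0, 0, 0, 0, 0], [0, 0, 0, 0, 0, 0], [0, 0, 0, 0, 0, 0], [0, 0, 0, 0, 0, 0], [0, 0, 0, 0, 0, 0], [0, 0, 0, 0, 0, 0], [0, 0, 0, 0, 0, 0], [0, 0, 0, 0, 0, 0]],
  ],
  gripper=0,
)

```text
clock: 14.3
tool_pos: [505.2, -278.5, 72.6]
tcp_rot: [3.14, -0.093, 0.0]
wrist_force: [0.5, -0.1, 0.0]
width: 92.0
gripper_force: 0.0
```

Request:
arm_command(
  steps=[
    [[0, 0, -0.005, 0, 0, 0], [0, 0, -0.015, 0, 0, 0], [0, 0, -0.03, 0, 0, 0], [0, 0, -0.03, 0, 0, 0], [0, 0, -0.03, 0, 0, 0], [0, 0, -0.03, 0, 0, 0], [0, 0, -0.03, 0, 0, 0], [0, 0, -0.02, 0, 0, 0], [0, 0, 0, 0, 0, 0], [0, 0, 0, 0, 0, 0]],
  ],
)

```text
clock: 15.3
tool_pos: [505.2, -278.5, 262.8]
tcp_rot: [3.14, -0.093, 0.001]
wrist_force: [0.6, -0.1, -0.6]
width: 91.5
gripper_force: 0.0
```

Run:
```python
from h import *
w=snap('wrist','w4');a=snap('scene','s4')
st=state();print(st['clock'],st['tool_pos'],st['width'],st['wrist_force'])
x=np.hstack([cv2.resize(w['image'],(400,300)),cv2.resize(a['image'],(400,300))])[:,:,::-1]; cv2.imwrite('pics/c4.png',np.clip(255*(x/255.)**.45,0,255).astype(np.uint8))
```

```text
15.4 [ 504.57315152 -278.28740165  261.58401462] 91.49626654637858 [-0.44922018  0.09326418  0.16310715]
```

View pics/c4.png

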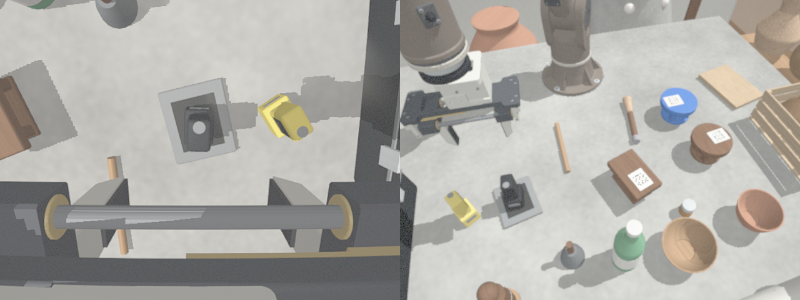

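The reader stands upright on the middle of its pad, at about (199,128) in the left view. The gripper is open and clear of everything, and both stools are where they started.

```bash
python3 -c "
from plant import close_job
print(close_job())"
```

```text
the job is handed in; nothing more can be done
None
```

The reader was held still over the round stool's tag for just over 2 s, at about 7 cm, then stood back upright near the middle of its pad and let go; the job is handed in, but no verdict came back.

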